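Lay out the walls of a nest of brass boxes by size

ROBOT

A 7-joint arm with a two-finger parallel gripper is mounted at the origin on the work surface. World frame = base frame: x ahead of the robot, y to its left, z up, the work surface at z = 0. Lengths are in m, angles in rad, forces in N, time in s.
With the tool pointing down it reaches from about 0.35 to 0.9 m from the base axis. Payload 8.1 kg.
Tool frame: the origin (TCP) lies midway between the tips of the shut fingers; the grasp point (between the pads) lies 19 mm behind it; z points along the fingers, y is the line along which they close (so a half turn about z gives the same grasp; the last joint's range is limited). The gripper opens to 85 mm and grips with 20 to 120 N. Pads are 22 mm wide; open, the fingers measure 114 mm over their backs; the gripper's body (76 mm by 85 mm) begins 54 mm behind the grasp point. The pads swing forward as they close: fully open they stand 13 mm farther back than shut.
Start: joints at [1.173, 0.434, 0.025, 1.573, -0.012, 1.134, -0.075], TCP at [0.182, -0.598, 0.231] pointing down, gripper open.
Joint ranges: [-2.62, 2.62], [-0.44, 2.09], [-1.27, 1.32], [0.08, 2.57], [-1.32, 4.46], [0.12, 2], [-2.74, 2.74]. Speed limits (rad/s): [2.22, 2.22, 3.01, 3.01, 3.14, 3.14, 3.14].

INTERFACE

Orientations are given as a unit quaternion [w, x, y, z].
In Python, from station import sense, grab_frame, camera_info, sign_off gives the robot as it stands.
- The arm moves only by the tool play_rows, never from a script. Its argument "commands" is a list of rows, each an object of numbers: "x", "y", "z": the shift along the tool's x, y, z scaled (see below); "rx", "ry", "rz": the turn, a rotation vector about the tool's x, y, z scaled (see below); "gripper": the finger opening in mm, from 0 to 85.4. In form: [{"x": .., "y": .., "z": .., "rx": .., "ry": .., "rz": .., "gripper": ..}, ...]. A call has 1 to 20 rows; each row shifts and turns the commanded pose from where the row before left it, along the tool's axes as they then stand; what a row does not reach is not made up. The controller multiplies each number of a shift by 30 mm and each number of a turn by 10 degrees. A row lasts 1/8 s, in which the tool goes at most 62.5 mm and 10.7 degrees, less where a joint would pass 70% of its speed; a pose out of reach is approached as far as the arm can. A call with a number of a shift or a turn outside -1 to 1 is refused whole. A call with a gripper value outside its range is refused whole. The fingers move at their own pace and stop on an object; "newtons" is the grip in N (left out, the last holds). Time passes only in rows, so rows that do not move let the fingers close. It gives the time, the measured TCP pose, the force, the opening and the grip force at its end, in the units of the state.
- sense(): the state, without advancing time (a new reading comes with each control period).
- grab_frame(name): name is "scene" or "side" or "wrist"; returns (picture, depth): 400x640x3 uint8, red, green, blue; 400x640 float32, m along the optical axis (not along the pixel's ray), 0 where there is no reading.
- camera_info(name): a dict with "mtx" (3x3 intrinsics, pixels), "rvec" (rotation vector, rad) and "tvec" (3), from world to camera coordinates, as OpenCV has them; the wrist camera has in their place "tool_from_camera" (4x4, takes a point from camera to tool coordinates, whose origin is the TCP and whose axes are the flange's). Camera axes: x right, y down, z forward; pixel columns grow to the right and rows downward; lengths in m; the calibration is good to about 2 mm. A picture is of the moment at which its call begins: read the wrist's pose just before it. camera_info takes no time and is no camera call.
- sign_off(): hands the job in; it is judged then, once.
The state is a dict: "t": time; "joints": joint angles; "joint_velocities": joint speeds; "tau": joint torques, N m; "position": TCP position; "ee_rot": TCP orientation; "force": force on the tool from outside, world axes, zero at the start; "torque": the same for the moment, N m; "width": finger opening in m; "gripper_force": force on a finger pad.
Only numpy, scipy, OpenCV 4.12 (cv2) and the standard library are available. Lean on these libraries where they do the work, as an engineer would, in place of code of your own. Each camera call takes 0.05 s, during which the arm holds its last target. There are 200 camera calls.

TASK

Set the four brass hoops out for soldering in order of size along the row of tiles: the smallest on the black tile at one end, then the next larger on each following tile, up to the largest on the red tile at the other end. Stand each one upright, centred on the cross of its tile, and let go of it. Do not disturb the flux jar and the steel dish.

Things in the scene. Friction and masses are not known exactly. Their poses are not given: they have to be found in the camera images.
- hoop_26: The smallest of four loose round brass hoops (side wall of a box): a tube open at both ends, standing upright with its axis vertical, outer diameter 26 mm, height 22 mm, wall 2.8 mm. Starts on the bench top (z = 0). Origin: on the axis at its underside; z up along the axis.
- hoop_36: The second smallest of four loose round brass hoops (side wall of a box): a tube open at both ends, standing upright with its axis vertical, outer diameter 36 mm, height 25 mm, wall 2.8 mm. Starts on the bench top (z = 0). Origin: on the axis at its underside; z up along the axis.
- hoop_46: The second largest of four loose round brass hoops (side wall of a box): a tube open at both ends, standing upright with its axis vertical, outer diameter 46 mm, height 28 mm, wall 2.8 mm. Starts on the bench top (z = 0). Origin: on the axis at its underside; z up along the axis.
- hoop_56: The largest of four loose round brass hoops (side wall of a box): a tube open at both ends, standing upright with its axis vertical, outer diameter 56 mm, height 31 mm, wall 2.8 mm. Starts on the bench top (z = 0). Origin: on the axis at its underside; z up along the axis.
- tile_black: Fixed square soldering tile, 66 x 66 x 10 mm, charcoal black (white cross); at one end of the row, either one. The four tiles lie in one straight row at 80 mm spacing on a fixed beige slab 15 mm thick (80 x 320 mm), so the tile top is 25 mm above the bench. Origin: centre of its underside (15 mm above the bench), under the cross on its top; y points along the row, x square to it, z up.
- tile_white: Fixed square soldering tile, 66 x 66 x 10 mm, white (black cross); one of the two middle tiles, either one. The four tiles lie in one straight row at 80 mm spacing on a fixed beige slab 15 mm thick (80 x 320 mm), so the tile top is 25 mm above the bench. Origin: centre of its underside (15 mm above the bench), under the cross on its top; y points along the row, x square to it, z up.
- tile_blue: Fixed square soldering tile, 66 x 66 x 10 mm, dull blue (white cross); one of the two middle tiles, either one. The four tiles lie in one straight row at 80 mm spacing on a fixed beige slab 15 mm thick (80 x 320 mm), so the tile top is 25 mm above the bench. Origin: centre of its underside (15 mm above the bench), under the cross on its top; y points along the row, x square to it, z up.
- tile_red: Fixed square soldering tile, 66 x 66 x 10 mm, brick red (white cross); at the other end of the row from the black tile. The four tiles lie in one straight row at 80 mm spacing on a fixed beige slab 15 mm thick (80 x 320 mm), so the tile top is 25 mm above the bench. Origin: centre of its underside (15 mm above the bench), under the cross on its top; y points along the row, x square to it, z up.
- flux_jar: Bystander: loose white ceramic jar with a red cap, 48 mm diameter, 60 mm tall, to one side of the work. Origin: centre of its underside, z up.
- dish: Bystander: loose shallow steel dish, 84 mm diameter, 14 mm high, on the other side of the work. Origin: centre of its underside, z up.
Things that resemble listed ones, but are neither listed nor needed, are in the scene too. Leave any pink or white look-alike of the hoop_26 alone.

How it is judged:
By the outcome, as a careful person would: the job done as asked, in the order asked, and still so for the second after the job is handed in, with the robot touching nothing.
It also fails if it takes over 80 s, if anything falls off the work surface, if the arm or the gripper's body presses on something with over 40 N, if the wrist force passes 120 N, or if a joint passes its speed limit or range.

## Working session

There is one attempt and no reset: what is moved stays moved. The work goes in short steps, Python scripts to look and compute and a tool call to move; the robot and the scene stay as the last step left them, time stands still between calls to the robot, and variables do not carry over. Pictures are saved under pics/ and viewed, at most 14 in all, crops included, and the job is handed in when it is done.

Besides the shell and the picture viewer there is one more tool, called after "Request:" in YAML: its name, and indented under it one key for each argument. play_rows: Moves the arm, as the interface text tells. Its arguments: {"type":"object","properties":{"commands":{"type":"array","items":{"type":"object","properties":{"x":{"type":"number","minimum":-1,"maximum":1},"y":{"type":"number","minimum":-1,"maximum":1},"z":{"type":"number","minimum":-1,"maximum":1},"rx":{"type":"number","minimum":-1,"maximum":1},"ry":{"type":"number","minimum":-1,"maximum":1},"rz":{"type":"number","minimum":-1,"maximum":1},"gripper":{"type":"number"}}}},"newtons":{"type":"number"}},"required":["commands"]}

```bash
mkdir -p pics
cat > h.py <<'E'
import numpy as np, cv2
from station import *
def cam(n):
    c=camera_info(n); K=np.array(c["mtx"],float)
    if "rvec" in c:
        R=cv2.Rodrigues(np.array(c["rvec"],float))[0]; t=np.array(c["tvec"],float).ravel()
        return K,R.T,-R.T@t
    s=sense(); w,x,y,z=s["ee_rot"]
    from scipy.spatial.transform import Rotation as Ro
    T=np.eye(4);T[:3,:3]=Ro.from_quat([x,y,z,w]).as_matrix();T[:3,3]=s["position"]
    M=T@np.array(c["tool_from_camera"]); return K,M[:3,:3],M[:3,3]
def ray(c,u,v):
    K,R,o=c; return o,R@np.linalg.solve(K,[u,v,1.])
def atz(c,u,v,z):
    o,d=ray(c,u,v); return o+d*(z-o[2])/d[2]
def dep(c,D):
    K,R,o=c; v,u=np.mgrid[:D.shape[0],:D.shape[1]]
    P=np.stack([(u-K[0,2])/K[0,0]*D,(v-K[1,2])/K[1,1]*D,D],-1)
    return P@R.T+o
def proj(c,P):
    K,R,o=c; q=K@(R.T@(np.asarray(P)-o)); return q[:2]/q[2]
def save(n,f): cv2.imwrite("pics/"+f,n[:,:,::-1])
E
python3 - <<'E'
from h import *
for n in("scene","side","wrist"):
    c=cam(n); p,d=grab_frame(n); save(p,n+"0.png"); np.savez(n+"0.npz",p=p,d=d,K=c[0],R=c[1],o=c[2]); print(n,c[2],c[1][:,2],c[0][0,0])
s=sense();print(s)
E
```

```text
scene [1.36190249 0.24102335 0.81043544] [-0.7118648  -0.19082473 -0.67589528] 416.6532275927793
side [0.4173639  0.85187234 0.65815862] [ 0.10837279 -0.79797859 -0.59286214] 476.17924014174434
wrist [ 0.25548956 -0.57513955  0.37325968] [-0.29160383 -0.0874526  -0.95253307] 360.1295223349438
{'t': 0.15, 'joints': array([ 1.17336117,  0.43508047,  0.02497932,  1.57382263, -0.01165325,
        1.13400583, -0.07509853]), 'joint_velocities': array([-0.00061764, -0.00069823,  0.000852  , -0.00285137, -0.00205785,
       -0.00133177, -0.00044572]), 'tau': array([ 1.97712441e-03, -6.70882773e+01,  1.02627229e+00, -3.16447914e+01,
        1.56378286e-02,  9.06777335e-03, -3.01577336e-05]), 'position': array([ 0.18148276, -0.59770102,  0.23072072]), 'ee_rot': array([-5.73967559e-04,  9.89160408e-01,  1.46837814e-01, -1.16568903e-04]), 'force': array([ 1.0529528 , -0.37962457, -0.10469916]), 'torque': array([-0.00335009,  0.06264114,  0.04252562]), 'gripper_force': 0.0, 'width': 0.08544089502147026}
```

View pics/scene0.png

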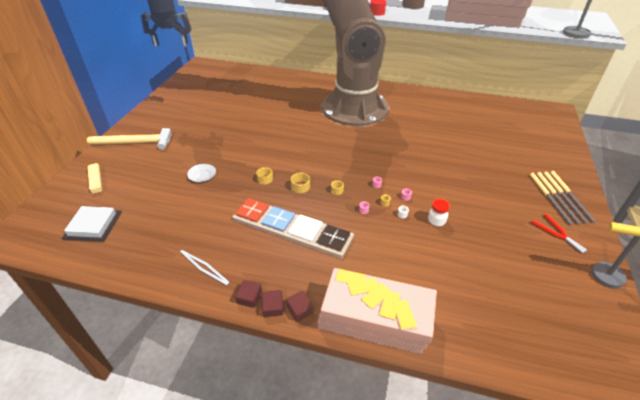

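View pics/side0.png

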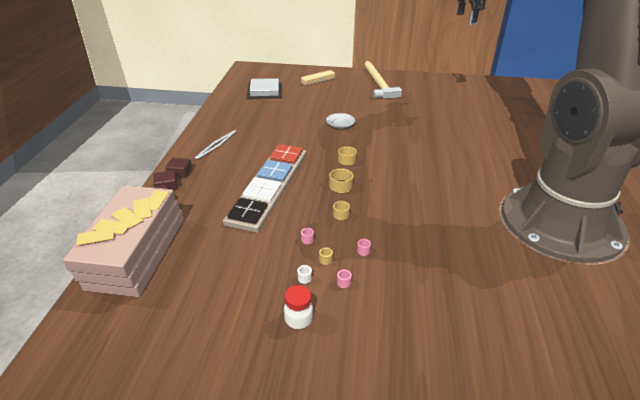

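The scene view shows brass hoops at (264,176), (300,183), (337,187) and (385,200). Pink or white look-alikes are at (377,183), (407,195), (364,208) and (403,212). The tiles run red (253,209), blue (279,218), white (307,228), black (333,237). The dish is at (202,173) and the jar at (439,213). In the side view the same hoops are at (347,156), (341,180), (341,210) and (326,256). The brass one at scene (385,200) / side (326,256) is probably hoop_26, so I'll check it in a crop.

Run:
```python
from h import *
def ld(n):
    z=np.load(n+"0.npz"); return z["p"],z["d"],(z["K"],z["R"],z["o"])
for n in("scene","side"):
    p,d,c=ld(n); W=dep(c,d); hsv=cv2.cvtColor(p,cv2.COLOR_RGB2HSV)
    # points above table in work region
    m=(d>0)&(W[...,0]>.3)&(W[...,0]<.9)&(abs(W[...,1])<.45)&(W[...,2]>.008)
    k,l,st,ce=cv2.connectedComponentsWithStats(m.astype(np.uint8))
    print(n)
    for i in range(1,k):
        if st[i,4]<15: continue
        q=W[l==i]; top=np.percentile(q[:,2],95); t=q[q[:,2]>top-.006]
        lo,hi=t.min(0),t.max(0)
        print(ce[i].round(0),st[i,4],"top %.3f"%top,"ctr",((lo+hi)/2)[:2].round(3),"ext",(hi-lo)[:2].round(3),"rgb",p[l==i].mean(0).round())
a=ld("scene")[0][150:260,230:460]; b=ld("side")[0][130:290,220:400]
save(cv2.resize(a,None,fx=3.4,fy=3.4,interpolation=cv2.INTER_CUBIC),"sc.png")
save(cv2.resize(b,None,fx=3.5,fy=3.5,interpolation=cv2.INTER_CUBIC),"si.png")
```

```text
scene
[200. 172.] 229 top 0.015 ctr [ 0.517 -0.365] ext [0.084 0.083] rgb [230. 228. 228.]
[264. 175.] 167 top 0.029 ctr [ 0.482 -0.175] ext [0.049 0.046] rgb [215. 170.  78.]
[300. 182.] 241 top 0.031 ctr [ 0.486 -0.062] ext [0.057 0.055] rgb [209. 165.  80.]
[376. 181.] 70 top 0.023 ctr [0.42  0.153] ext [0.027 0.025] rgb [228. 132. 162.]
[337. 186.] 113 top 0.026 ctr [0.474 0.046] ext [0.037 0.034] rgb [212. 168.  80.]
[406. 193.] 72 top 0.023 ctr [0.45  0.244] ext [0.026 0.023] rgb [230. 135. 165.]
[385. 199.] 71 top 0.023 ctr [0.491 0.189] ext [0.028 0.024] rgb [209. 164.  75.]
[294. 227.] 2906 top 0.027 ctr [ 0.653 -0.034] ext [0.115 0.31 ] rgb [201. 178. 169.]
[438. 212.] 410 top 0.061 ctr [0.519 0.335] ext [0.049 0.041] rgb [226. 135. 120.]
[363. 206.] 76 top 0.023 ctr [0.535 0.137] ext [0.025 0.025] rgb [232. 138. 168.]
[402. 211.] 74 top 0.023 ctr [0.525 0.243] ext [0.026 0.025] rgb [228. 221. 215.]
[381. 296.] 3794 top 0.092 ctr [0.857 0.228] ext [0.086 0.217] rgb [253. 235. 172.]
[259. 293.] 622 top 0.032 ctr [ 0.878 -0.027] ext [0.043 0.108] rgb [132.  74.  71.]
[299. 30
[... 383 characters left out ...]
t [0.089 0.22 ] rgb [178. 153. 128.]
[340. 179.] 374 top 0.030 ctr [ 0.486 -0.062] ext [0.054 0.058] rgb [188. 157.  94.]
[341. 209.] 203 top 0.024 ctr [0.474 0.047] ext [0.035 0.038] rgb [193. 161.  97.]
[307. 234.] 137 top 0.022 ctr [0.534 0.138] ext [0.025 0.029] rgb [219. 139. 164.]
[363. 245.] 138 top 0.022 ctr [0.42  0.155] ext [0.024 0.027] rgb [218. 138. 162.]
[325. 254.] 143 top 0.022 ctr [0.49 0.19] ext [0.024 0.025] rgb [199. 167. 100.]
[304. 273.] 155 top 0.022 ctr [0.524 0.244] ext [0.025 0.026] rgb [222. 222. 217.]
[344. 277.] 161 top 0.022 ctr [0.45  0.244] ext [0.024 0.028] rgb [223. 144. 170.]
[297. 306.] 995 top 0.060 ctr [0.519 0.336] ext [0.042 0.043] rgb [218. 138. 131.]
```

View pics/sc.png

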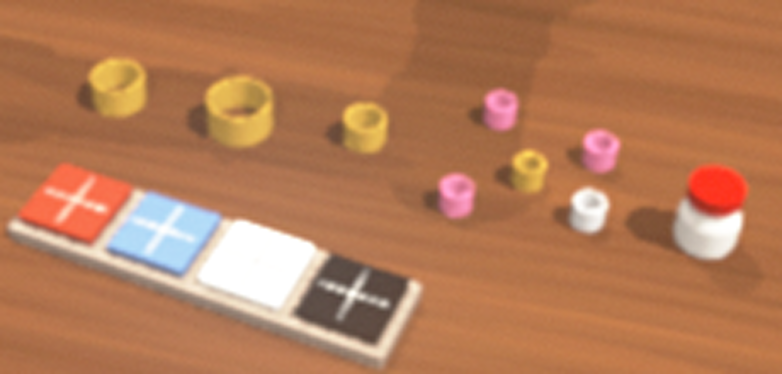

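View pics/si.png

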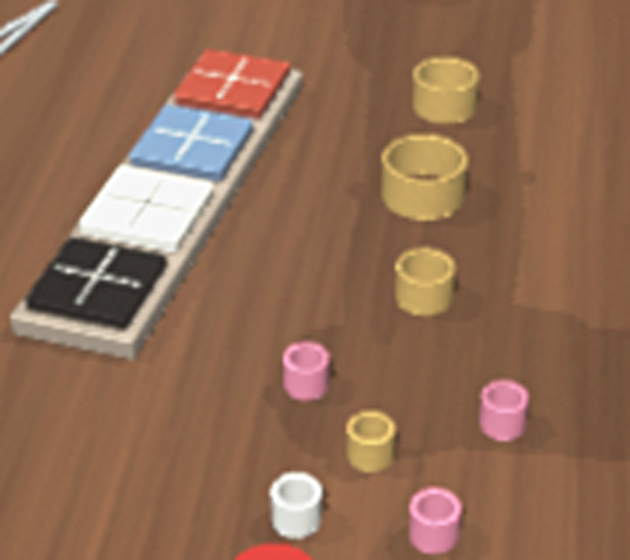

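The crops confirm that the brass ring at scene (385,200) is the only brass one in the small cluster. Its neighbours are pink or white, so it is hoop_26. Depth puts the hoops as follows (fitted extents match the listed sizes):

| Hoop | x | y |
|---|---|---|
| hoop_36 | 0.474 | 0.047 |
| hoop_56 | 0.486 | -0.062 |
| hoop_46 | 0.482 | -0.174 |
| hoop_26 | 0.490 | 0.190 |

Next I'll triangulate the crosses.

Run:
```python
from h import *
def ld(n):
    z=np.load(n+"0.npz"); return (z["K"],z["R"],z["o"])
A,B=ld("scene"),ld("side")
S=dict(red=(74,200),blue=(164,231),white=(257,260),black=(359,294));T=dict(red=(232,77),blue=(194,137),white=(150,203),black=(99,275))
P=[]
for k in S:
    a=((S[k][0]+.5)/3.4-.5+230,(S[k][1]+.5)/3.4-.5+150); b=((T[k][0]+.5)/3.5-.5+220,(T[k][1]+.5)/3.5-.5+130)
    o1,d1=ray(A,*a);o2,d2=ray(B,*b)
    s=np.linalg.lstsq(np.c_[d1,-d2],o2-o1,rcond=None)[0]
    p=(o1+d1*s[0]+o2+d2*s[1])/2;print(k,p.round(4),"gap",np.linalg.norm(o1+d1*s[0]-o2-d2*s[1]).round(4),atz(A,*a,.025)[:2].round(4),atz(B,*b,.025)[:2].round(4));P.append(p)
P=np.array(P);d=P[3]-P[0];print(np.linalg.norm(np.diff(P,axis=0),axis=1),np.degrees(np.arctan2(d[1],d[0])))
z=np.load("wrist0.npz");c=(z["K"],z["R"],z["o"])
from station import camera_info
print(np.array(camera_info("wrist")["tool_from_camera"]).round(4))
```

```text
red [ 0.6326 -0.1516  0.0252] gap 0.0003 [ 0.6323 -0.1518] [ 0.6327 -0.1517]
blue [ 0.6442 -0.0723  0.0239] gap 0.0014 [ 0.646  -0.0713] [ 0.6437 -0.0717]
white [0.656  0.0071 0.0246] gap 0.0003 [0.6566 0.0073] [0.6559 0.0074]
black [0.6694 0.0894 0.0268] gap 0.0038 [0.6698 0.0905] [0.6695 0.0847]
[0.08014604 0.08027105 0.08336526] 81.32613686970254
[[ 7.000e-04 -9.526e-01 -3.044e-01  7.740e-02]
 [ 1.000e+00  6.000e-04  3.000e-04 -2.000e-04]
 [-1.000e-04 -3.044e-01  9.526e-01 -1.427e-01]
 [ 0.000e+00  0.000e+00  0.000e+00  1.000e+00]]
```

The heights (24–27 mm) and the 80 mm spacing check out. I'll square the tool to the world axes, go above the middle, and refine with the wrist camera.

Request:
play_rows:
  commands:
    - {"rz":0.845}
    - {"rz":0.845}
    - {"x":0.75,"y":-1,"z":-0.13}
    - {"x":0.75,"y":-1,"z":-0.13}
    - {"x":0.75,"y":-1,"z":-0.13}
    - {"x":0.75,"y":-1,"z":-0.13}
    - {"x":0.75,"y":-1,"z":-0.13}
    - {"x":0.75,"y":-1,"z":-0.13}
    - {"x":0.75,"y":-1,"z":-0.13}
    - {"x":0.75,"y":-1,"z":-0.13}
    - {"x":0.75,"y":-1,"z":-0.13}
    - {"x":0.75,"y":-1,"z":-0.13}
    - {"x":0.75,"y":-1,"z":-0.13}
    - {"x":0.75,"y":-1,"z":-0.13}
    - {"x":0.75,"y":-1,"z":-0.13}
    - {"x":0.75,"y":-1,"z":-0.13}
    - {"x":0.75,"y":-1,"z":-0.13}
    - {"x":0.75,"y":-1,"z":-0.13}
    - {"x":0.75,"y":-1,"z":-0.13}
    - {}

```text
invalid input at $.commands[0]: expected keys x, y, z, rx, ry, rz, gripper
```

```bash
cat > meas.py <<'E'
from h import *
def comps(lo=.008):
    c=cam("wrist"); p,d=grab_frame("wrist"); W=dep(c,d); np.savez("w.npz",p=p,d=d,K=c[0],R=c[1],o=c[2])
    m=(d>0)&(W[...,0]>.3)&(W[...,0]<.8)&(abs(W[...,1])<.45)&(W[...,2]>lo)
    k,l,st,ce=cv2.connectedComponentsWithStats(m.astype(np.uint8))
    for i in range(1,k):
        if st[i,4]<30: continue
        q=W[l==i]; top=np.percentile(q[:,2],90); t=q[q[:,2]>top-.005]
        a,b=t.min(0),t.max(0)
        print(ce[i].round(0),st[i,4],"top %.3f"%top,"ctr",((a+b)/2)[:2].round(4),"ext",(b-a)[:2].round(3))
    return c,p,W
E
python3 - <<'E'
from meas import *
s=sense();print(s["t"],s["position"],s["ee_rot"])
c,p,W=comps(); save(p,"w1.png")
E
```

```text
0.15 [ 0.18148276 -0.59770102  0.23072072] [-5.73967559e-04  9.89160408e-01  1.46837814e-01 -1.16568903e-04]
```

View pics/w1.png

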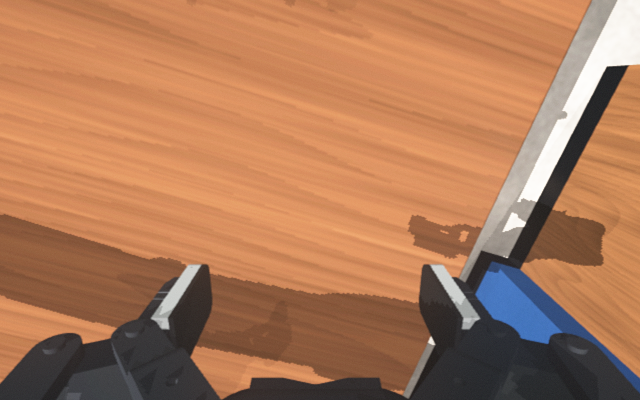

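That call was refused because every key is required, so the arm hasn't moved. The wrist view shows only bare bench and the open fingers at about (190,310) and (450,310).

Request:
play_rows:
  commands:
    - {"x":0,"y":0,"z":0,"rx":0,"ry":0,"rz":0.845,"gripper":85}
    - {"x":0,"y":0,"z":0,"rx":0,"ry":0,"rz":0.845,"gripper":85}
    - {"x":0.75,"y":-1,"z":-0.13,"rx":0,"ry":0,"rz":0,"gripper":85}
    - {"x":0.75,"y":-1,"z":-0.13,"rx":0,"ry":0,"rz":0,"gripper":85}
    - {"x":0.75,"y":-1,"z":-0.13,"rx":0,"ry":0,"rz":0,"gripper":85}
    - {"x":0.75,"y":-1,"z":-0.13,"rx":0,"ry":0,"rz":0,"gripper":85}
    - {"x":0.75,"y":-1,"z":-0.13,"rx":0,"ry":0,"rz":0,"gripper":85}
    - {"x":0.75,"y":-1,"z":-0.13,"rx":0,"ry":0,"rz":0,"gripper":85}
    - {"x":0.75,"y":-1,"z":-0.13,"rx":0,"ry":0,"rz":0,"gripper":85}
    - {"x":0.75,"y":-1,"z":-0.13,"rx":0,"ry":0,"rz":0,"gripper":85}
    - {"x":0.75,"y":-1,"z":-0.13,"rx":0,"ry":0,"rz":0,"gripper":85}
    - {"x":0.75,"y":-1,"z":-0.13,"rx":0,"ry":0,"rz":0,"gripper":85}
    - {"x":0.75,"y":-1,"z":-0.13,"rx":0,"ry":0,"rz":0,"gripper":85}
    - {"x":0.75,"y":-1,"z":-0.13,"rx":0,"ry":0,"rz":0,"gripper":85}
    - {"x":0.75,"y":-1,"z":-0.13,"rx":0,"ry":0,"rz":0,"gripper":85}
    - {"x":0.75,"y":-1,"z":-0.13,"rx":0,"ry":0,"rz":0,"gripper":85}
    - {"x":0.75,"y":-1,"z":-0.13,"rx":0,"ry":0,"rz":0,"gripper":85}
    - {"x":0.75,"y":-1,"z":-0.13,"rx":0,"ry":0,"rz":0,"gripper":85}
    - {"x":0.75,"y":-1,"z":-0.13,"rx":0,"ry":0,"rz":0,"gripper":85}
    - {"x":0,"y":0,"z":0,"rx":0,"ry":0,"rz":0,"gripper":85}
  newtons: 40

```text
t: 2.7
position: [0.5655, -0.0847, 0.2975]
ee_rot: [-0.001, 1.0, 0.002, 0.0]
force: [-0.6, -0.9, -0.1]
width: 0.0848
gripper_force: 0.0
```

Run:
```python
from meas import *
s=sense();print(s["t"],s["position"],s["ee_rot"])
c,p,W=comps(); save(p,"w2.png")
```

```text
2.7 [ 0.56548337 -0.08469587  0.29747223] [-8.13692383e-04  9.99996817e-01  2.37766281e-03  2.24332416e-04]
[268.  74.] 21373 top 0.026 ctr [ 0.6499 -0.0345] ext [0.113 0.31 ]
[544. 193.] 2221 top 0.014 ctr [ 0.5142 -0.3656] ext [0.081 0.083]
[134. 178.] 361 top 0.023 ctr [0.5322 0.1356] ext [0.025 0.026]
[ 49. 186.] 442 top 0.022 ctr [0.521  0.2415] ext [0.025 0.027]
[297. 219.] 810 top 0.031 ctr [ 0.4832 -0.0633] ext [0.056 0.055]
[ 97. 212.] 391 top 0.022 ctr [0.4878 0.1876] ext [0.026 0.026]
[388. 222.] 661 top 0.029 ctr [ 0.4787 -0.1758] ext [0.045 0.045]
[212. 225.] 478 top 0.026 ctr [0.4719 0.0444] ext [0.036 0.035]
[ 61. 241.] 411 top 0.022 ctr [0.4477 0.2422] ext [0.026 0.027]
[134. 263.] 340 top 0.022 ctr [0.4167 0.1523] ext [0.025 0.026]
[316. 357.] 34945 top 0.378 ctr [ 0.5772 -0.0849] ext [0.013 0.146]
```

View pics/w2.png

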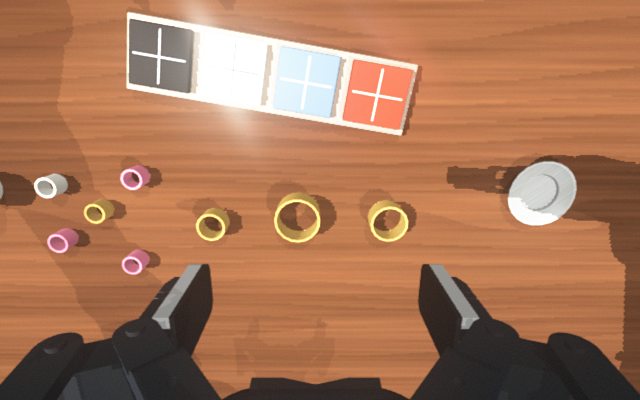

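The wrist view shows crosses at red (377,97), blue (307,82), white (235,70) and black (159,56). The hoops are at (97,212), (212,225), (297,219) and (388,222). The dish is at (544,193).

Run:
```python
from meas import *
z=np.load("w.npz");p=z["p"];c=(z["K"],z["R"],z["o"]);W=dep(c,z["d"])
for n,q in dict(red=(377,96.5),blue=(307,81.5),white=(235,70),black=(159.5,56)).items(): print(n,atz(c,*q,.025).round(4))
# slab+tile top outline at z>.021 : min-area rect
m=(W[...,2]>.0205)&(W[...,2]<.032)&(W[...,0]>.58)&(W[...,0]<.75)&(abs(W[...,1]+.03)<.2)
h=cv2.cvtColor(p,cv2.COLOR_RGB2HSV)
k,l,st,ce=cv2.connectedComponentsWithStats(m.astype(np.uint8))
for i in range(1,k):
    if st[i,4]<200: continue
    P=W[l==i][:,:2].astype(np.float32); r=cv2.minAreaRect(P*1000); print(np.round(r[0],1),np.round(r[1],1),r[2],p[l==i].mean(0).round())
a=cv2.resize(p[10:140,120:420],None,fx=2.6,fy=2.6,interpolation=cv2.INTER_CUBIC); save(a,"w2c.png")
```

```text
red [ 0.6293 -0.1527  0.025 ]
blue [ 0.6447 -0.075   0.025 ]
white [0.6562 0.0032 0.025 ]
black [0.6699 0.0835 0.025 ]
[669.2  83.9] [67.3 66.1] 80.79731750488281 [143. 135. 129.]
[656.3   5. ] [66.1 66.1] 80.69224548339844 [255. 255. 254.]
[643.4 -73.9] [66.1 66. ] 80.65790557861328 [225. 243. 252.]
[ 630.5 -152.9] [66.5 66. ] 80.68875885009766 [252. 149. 119.]
```

View pics/w2c.png

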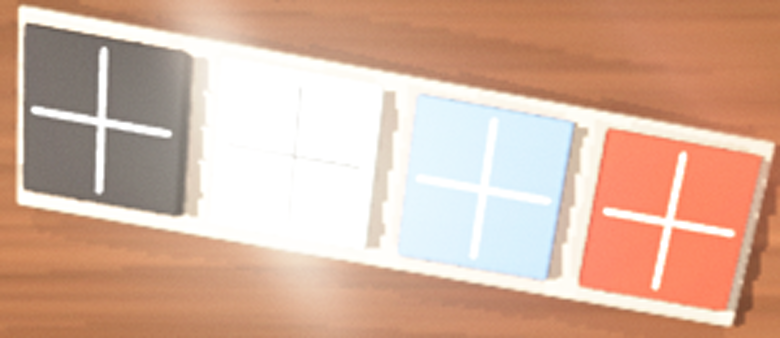

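The tile fits give 66 mm squares at 80 mm spacing, with the row at 80.7°, and the wrist frame agrees with the other cameras to about 2–3 mm. I'll start with hoop_56 at (0.4845, -0.0625).

Request:
play_rows:
  commands:
    - {"x":-0.34,"y":-0.09,"z":1,"rx":0,"ry":0,"rz":0,"gripper":72}
    - {"x":-0.34,"y":-0.09,"z":1,"rx":0,"ry":0,"rz":0,"gripper":72}
    - {"x":-0.34,"y":-0.09,"z":1,"rx":0,"ry":0,"rz":0,"gripper":72}
    - {"x":-0.34,"y":-0.09,"z":1,"rx":0,"ry":0,"rz":0,"gripper":72}
    - {"x":-0.34,"y":-0.09,"z":1,"rx":0,"ry":0,"rz":0,"gripper":72}
    - {"x":-0.34,"y":-0.09,"z":1,"rx":0,"ry":0,"rz":0,"gripper":72}
    - {"x":-0.34,"y":-0.09,"z":1,"rx":0,"ry":0,"rz":0,"gripper":72}
    - {"x":-0.34,"y":-0.09,"z":1,"rx":0,"ry":0,"rz":0,"gripper":72}
    - {"x":0,"y":0,"z":0,"rx":0,"ry":0,"rz":0,"gripper":72}
    - {"x":0,"y":0,"z":0,"rx":0,"ry":0,"rz":0,"gripper":72}

```text
t: 4.0
position: [0.4834, -0.0673, 0.0586]
ee_rot: [0.0, 1.0, -0.001, 0.001]
force: [0.5, -0.0, 0.7]
width: 0.072
gripper_force: 0.0
```

Run:
```python
from meas import *
R={}
for n in("scene","side"):
    z=np.load(n+"0.npz");p=z["p"];W=dep((z["K"],z["R"],z["o"]),z["d"])
    m=(W[...,2]>.0205)&(W[...,2]<.032)&(W[...,0]>.58)&(W[...,0]<.75)&(abs(W[...,1]+.03)<.2)
    r=cv2.minAreaRect(W[m][:,:2].astype(np.float32)*1000); print(n,np.round(r[0],1),np.round(r[1],1),r[2])
c,p,W=comps()
```

```text
scene [653.  -33.3] [306.4  70.2] 80.85578155517578
side [652.4 -32.2] [309.5  67.9] 80.8144760131836
[504.  10.] 3201 top 0.019 ctr [ 0.5914 -0.1471] ext [0.013 0.08 ]
[306. 239.] 4593 top 0.031 ctr [ 0.4832 -0.0625] ext [0.056 0.055]
[514. 240.] 4779 top 0.028 ctr [ 0.4788 -0.1755] ext [0.046 0.046]
[113. 250.] 3198 top 0.025 ctr [0.472  0.0451] ext [0.036 0.037]
[316. 354.] 36002 top 0.139 ctr [ 0.4955 -0.0674] ext [0.012 0.137]
```

Request:
play_rows:
  commands:
    - {"x":0.04,"y":-0.16,"z":0.2,"rx":0,"ry":0,"rz":0,"gripper":72}
    - {"x":0,"y":0,"z":0.55,"rx":0,"ry":0,"rz":0,"gripper":72}
    - {"x":0,"y":0,"z":0.55,"rx":0,"ry":0,"rz":0,"gripper":72}
    - {"x":0,"y":0,"z":0.52,"rx":0,"ry":0,"rz":0,"gripper":72}
    - {"x":0,"y":0,"z":0,"rx":0,"ry":0,"rz":0,"gripper":72}
    - {"x":0,"y":0,"z":0,"rx":0,"ry":0,"rz":0,"gripper":48}
    - {"x":0,"y":0,"z":0,"rx":0,"ry":0,"rz":0,"gripper":48}
    - {"x":0,"y":0,"z":0,"rx":0,"ry":0,"rz":0,"gripper":48}
    - {"x":0,"y":0,"z":0,"rx":0,"ry":0,"rz":0,"gripper":48}
    - {"x":0,"y":0,"z":0,"rx":0,"ry":0,"rz":0,"gripper":48}
  newtons: 40

```text
t: 5.3
position: [0.4842, -0.0617, 0.0035]
ee_rot: [0.0, 1.0, -0.0, 0.0]
force: [-0.9, 0.2, 5.7]
width: 0.0539
gripper_force: 42.9
```

Gripped. Next I'll lift and carry it to the red tile.

Request:
play_rows:
  commands:
    - {"x":0,"y":0,"z":-0.8,"rx":0,"ry":0,"rz":0,"gripper":48}
    - {"x":0,"y":0,"z":-0.8,"rx":0,"ry":0,"rz":0,"gripper":48}
    - {"x":0.7,"y":0.43,"z":0,"rx":0,"ry":0,"rz":0,"gripper":48}
    - {"x":0.7,"y":0.43,"z":0,"rx":0,"ry":0,"rz":0,"gripper":48}
    - {"x":0.7,"y":0.43,"z":0,"rx":0,"ry":0,"rz":0,"gripper":48}
    - {"x":0.7,"y":0.43,"z":0,"rx":0,"ry":0,"rz":0,"gripper":48}
    - {"x":0.7,"y":0.43,"z":0,"rx":0,"ry":0,"rz":0,"gripper":48}
    - {"x":0.7,"y":0.43,"z":0,"rx":0,"ry":0,"rz":0,"gripper":48}
    - {"x":0.7,"y":0.43,"z":0,"rx":0,"ry":0,"rz":0,"gripper":48}
    - {"x":0,"y":0,"z":0,"rx":0,"ry":0,"rz":0,"gripper":48}
    - {"x":0,"y":0,"z":0,"rx":0,"ry":0,"rz":0,"gripper":48}

```text
t: 6.68
position: [0.6299, -0.1516, 0.0506]
ee_rot: [-0.0, 1.0, -0.0, -0.001]
force: [-0.8, 0.3, -1.0]
width: 0.054
gripper_force: 42.9
```

Run:
```python
from meas import *
c,p,W=comps(.027)
m=(W[...,2]>.0205)&(W[...,2]<.028)&(W[...,0]>.58)&(W[...,0]<.72)&(abs(W[...,1]+.15)<.05)
for n in("scene","side"):
    c=cam(n);p,d=grab_frame(n);W=dep(c,d);h=cv2.cvtColor(p,cv2.COLOR_RGB2HSV)
    m=(h[...,1]>110)&(h[...,0]>14)&(h[...,0]<28)&(W[...,2]>.06)&(W[...,2]<.11)&(abs(W[...,0]-.63)<.06)&(abs(W[...,1]+.15)<.06)
    q=W[m]; top=np.percentile(q[:,2],97);t=q[q[:,2]>top-.005];print(n,m.sum(),top,t.min(0),t.max(0))
```

```text
[316. 338.] 47563 top 0.129 ctr [ 0.6416 -0.1517] ext [0.014 0.128]
scene 201 0.0797057971952202 [ 0.60419739 -0.17815755  0.07474178] [ 0.66115905 -0.12242316  0.10843468]
side 127 0.07822598213473583 [ 0.60432344 -0.17722188  0.07323679] [ 0.65552178 -0.09745905  0.10150283]
```

Both views put the hoop within about 1 mm of the red cross, with x needing +1.5 mm. I'll lower and release.

Request:
play_rows:
  commands:
    - {"x":0.05,"y":0.02,"z":0.3,"rx":0,"ry":0,"rz":0,"gripper":48}
    - {"x":0,"y":0,"z":0.3,"rx":0,"ry":0,"rz":0,"gripper":48}
    - {"x":0,"y":0,"z":0.13,"rx":0,"ry":0,"rz":0,"gripper":48}
    - {"x":0,"y":0,"z":0,"rx":0,"ry":0,"rz":0,"gripper":48}
    - {"x":0,"y":0,"z":0,"rx":0,"ry":0,"rz":0,"gripper":60}
    - {"x":0,"y":0,"z":0,"rx":0,"ry":0,"rz":0,"gripper":66}
    - {"x":0,"y":0,"z":0,"rx":0,"ry":0,"rz":0,"gripper":68}
    - {"x":0,"y":0,"z":-0.7,"rx":0,"ry":0,"rz":0,"gripper":68}
    - {"x":0,"y":0,"z":-1,"rx":0,"ry":0,"rz":0,"gripper":68}
    - {"x":0,"y":0,"z":-1,"rx":0,"ry":0,"rz":0,"gripper":68}
    - {"x":-0.6,"y":0,"z":-1,"rx":0,"ry":0,"rz":0,"gripper":68}
    - {"x":-0.6,"y":0,"z":-1,"rx":0,"ry":0,"rz":0,"gripper":68}
    - {"x":0,"y":0,"z":0,"rx":0,"ry":0,"rz":0,"gripper":68}

```text
t: 8.45
position: [0.5968, -0.1532, 0.1729]
ee_rot: [0.001, 1.0, -0.0, 0.002]
force: [0.5, -1.4, -0.0]
width: 0.0677
gripper_force: 0.0
```

```bash
cat > chk.py <<'E'
from meas import *
import sys
def chk(c,p,W,ctr,zt,r):
    d=np.hypot(W[...,0]-ctr[0],W[...,1]-ctr[1])<.05
    t=W[d&(abs(W[...,2]-zt)<.004)]
    a=lambda q:((q.min(0)+q.max(0))/2)[:2]
    print("  hoop",a(t).round(4),"ext",(t.max(0)-t.min(0))[:2].round(4))
E
python3 - <<'E'
from chk import *
print(sense()["position"])
ang=np.radians(80.75);u=np.array([np.cos(ang),np.sin(ang)])
for n in("wrist","scene","side"):
    c=cam(n);p,d=grab_frame(n);W=dep(c,d);print(n)
    if n=="wrist": save(p,"w3.png")
    chk(c,p,W,(.631,-.152),.056,.028)
    m=(abs(W[...,2]-.025)<.004)&(W[...,0]>.58)&(W[...,0]<.75)&(abs(W[...,1]+.033)<.165)
    r=cv2.minAreaRect(W[m][:,:2].astype(np.float32)*1000);print("  row",np.round(r[0],1),np.round(r[1],1),r[2],"red",(np.array(r[0])-120*u).round(1))
E
```

```text
[ 0.59680916 -0.15315929  0.17288994]
wrist
  hoop [ 0.6312 -0.1527] ext [0.0552 0.0553]
  row [648. -46.] [282.4  66.1] 80.72513580322266 red [ 628.7 -164.5]
scene
  hoop [ 0.6343 -0.1521] ext [0.0575 0.0558]
  row [652.3 -33.6] [307.2  70.2] 80.75950622558594 red [ 633. -152.]
side
  hoop [ 0.6332 -0.1514] ext [0.0545 0.0614]
  row [652.6 -31.2] [308.6  67.9] 80.55287170410156 red [ 633.3 -149.6]
```

View pics/w3.png

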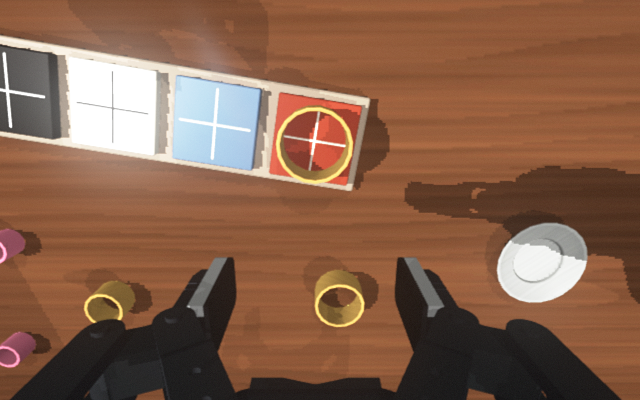

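The wrist view shows hoop_56 standing on the red tile, centred on the cross at about (314,142); all cameras put it within about 1 mm. Next is hoop_46 at wrist-frame (0.479, -0.1755).

Request:
play_rows:
  commands:
    - {"x":-0.65,"y":0.12,"z":0.63,"rx":0,"ry":0,"rz":0,"gripper":62}
    - {"x":-0.65,"y":0.12,"z":0.63,"rx":0,"ry":0,"rz":0,"gripper":62}
    - {"x":-0.65,"y":0.12,"z":0.63,"rx":0,"ry":0,"rz":0,"gripper":62}
    - {"x":-0.65,"y":0.12,"z":0.63,"rx":0,"ry":0,"rz":0,"gripper":62}
    - {"x":-0.65,"y":0.12,"z":0.63,"rx":0,"ry":0,"rz":0,"gripper":62}
    - {"x":-0.65,"y":0.12,"z":0.63,"rx":0,"ry":0,"rz":0,"gripper":62}
    - {"x":0,"y":0,"z":0,"rx":0,"ry":0,"rz":0,"gripper":62}
    - {"x":0,"y":0,"z":0,"rx":0,"ry":0,"rz":0,"gripper":62}

```text
t: 9.6
position: [0.4805, -0.174, 0.0569]
ee_rot: [-0.0, 1.0, 0.0, 0.0]
force: [0.4, -0.0, 0.5]
width: 0.0618
gripper_force: 0.0
```

Run:
```python
from chk import *
comps(); print(sense()["position"])
```

```text
[293.   8.] 1864 top 0.016 ctr [ 0.5899 -0.1556] ext [0.01  0.063]
[619. 182.] 3126 top 0.014 ctr [ 0.5091 -0.3395] ext [0.07  0.034]
[318. 240.] 3391 top 0.028 ctr [ 0.4788 -0.1758] ext [0.046 0.046]
[316. 353.] 36056 top 0.137 ctr [ 0.4922 -0.1742] ext [0.013 0.132]
[ 0.48093339 -0.17397914  0.0571936 ]
```

Request:
play_rows:
  commands:
    - {"x":-0.03,"y":0.05,"z":0.2,"rx":0,"ry":0,"rz":0,"gripper":62}
    - {"x":0,"y":0,"z":0.55,"rx":0,"ry":0,"rz":0,"gripper":62}
    - {"x":0,"y":0,"z":0.55,"rx":0,"ry":0,"rz":0,"gripper":62}
    - {"x":0,"y":0,"z":0.48,"rx":0,"ry":0,"rz":0,"gripper":62}
    - {"x":0,"y":0,"z":0,"rx":0,"ry":0,"rz":0,"gripper":62}
    - {"x":0,"y":0,"z":0,"rx":0,"ry":0,"rz":0,"gripper":38}
    - {"x":0,"y":0,"z":0,"rx":0,"ry":0,"rz":0,"gripper":38}
    - {"x":0,"y":0,"z":0,"rx":0,"ry":0,"rz":0,"gripper":38}
    - {"x":0,"y":0,"z":0,"rx":0,"ry":0,"rz":0,"gripper":38}
    - {"x":0,"y":0,"z":0,"rx":0,"ry":0,"rz":0,"gripper":38}

```text
t: 10.9
position: [0.4787, -0.1759, 0.0037]
ee_rot: [0.0, 1.0, -0.0, 0.0]
force: [-0.8, 0.8, 6.1]
width: 0.0444
gripper_force: 41.5
```

Request:
play_rows:
  commands:
    - {"x":0,"y":0,"z":-0.83,"rx":0,"ry":0,"rz":0,"gripper":38}
    - {"x":0,"y":0,"z":-0.83,"rx":0,"ry":0,"rz":0,"gripper":38}
    - {"x":0,"y":0,"z":-0.83,"rx":0,"ry":0,"rz":0,"gripper":38}
    - {"x":0.78,"y":-0.485,"z":0,"rx":0,"ry":0,"rz":0,"gripper":38}
    - {"x":0.78,"y":-0.485,"z":0,"rx":0,"ry":0,"rz":0,"gripper":38}
    - {"x":0.78,"y":-0.485,"z":0,"rx":0,"ry":0,"rz":0,"gripper":38}
    - {"x":0.78,"y":-0.485,"z":0,"rx":0,"ry":0,"rz":0,"gripper":38}
    - {"x":0.78,"y":-0.485,"z":0,"rx":0,"ry":0,"rz":0,"gripper":38}
    - {"x":0.78,"y":-0.485,"z":0,"rx":0,"ry":0,"rz":0,"gripper":38}
    - {"x":0.78,"y":-0.485,"z":0,"rx":0,"ry":0,"rz":0,"gripper":38}
    - {"x":0,"y":0,"z":0,"rx":0,"ry":0,"rz":0,"gripper":38}
    - {"x":0,"y":0,"z":0.7,"rx":0,"ry":0,"rz":0,"gripper":38}
    - {"x":0,"y":0,"z":0.2,"rx":0,"ry":0,"rz":0,"gripper":38}
    - {"x":0,"y":0,"z":0,"rx":0,"ry":0,"rz":0,"gripper":38}
    - {"x":0,"y":0,"z":0,"rx":0,"ry":0,"rz":0,"gripper":38}

```text
t: 12.78
position: [0.6424, -0.0742, 0.0516]
ee_rot: [0.0, 1.0, -0.0, 0.0]
force: [-0.2, -1.1, -1.4]
width: 0.0444
gripper_force: 41.4
```

Request:
play_rows:
  commands:
    - {"x":0.02,"y":0,"z":0.3,"rx":0,"ry":0,"rz":0,"gripper":38}
    - {"x":0,"y":0,"z":0.3,"rx":0,"ry":0,"rz":0,"gripper":38}
    - {"x":0,"y":0,"z":0.14,"rx":0,"ry":0,"rz":0,"gripper":38}
    - {"x":0,"y":0,"z":0,"rx":0,"ry":0,"rz":0,"gripper":38}
    - {"x":0,"y":0,"z":0,"rx":0,"ry":0,"rz":0,"gripper":50}
    - {"x":0,"y":0,"z":0,"rx":0,"ry":0,"rz":0,"gripper":56}
    - {"x":0,"y":0,"z":0,"rx":0,"ry":0,"rz":0,"gripper":56}
    - {"x":0,"y":0,"z":-0.7,"rx":0,"ry":0,"rz":0,"gripper":56}
    - {"x":0,"y":0,"z":-1,"rx":0,"ry":0,"rz":0,"gripper":56}
    - {"x":0,"y":0,"z":-1,"rx":0,"ry":0,"rz":0,"gripper":56}
    - {"x":-0.7,"y":-0.5,"z":-1,"rx":0,"ry":0,"rz":0,"gripper":56}
    - {"x":-0.7,"y":-0.5,"z":-1,"rx":0,"ry":0,"rz":0,"gripper":56}
    - {"x":0,"y":0,"z":0,"rx":0,"ry":0,"rz":0,"gripper":56}

```text
t: 14.4
position: [0.6013, -0.0423, 0.1725]
ee_rot: [-0.0, 1.0, 0.001, 0.002]
force: [0.3, -0.6, -0.7]
width: 0.0559
gripper_force: 0.0
```

Run:
```python
from chk import *
print(sense()["position"])
for n in("wrist","scene","side"):
    c=cam(n);p,d=grab_frame(n);W=dep(c,d);print(n)
    chk(c,p,W,(.644,-.074),.053,0)
    m=(abs(W[...,2]-.025)<.004)&(W[...,0]>.58)&(W[...,0]<.75)&(abs(W[...,1]+.033)<.165)
    r=cv2.minAreaRect(W[m][:,:2].astype(np.float32)*1000);print("  row",np.round(r[0],1),np.round(r[1],1))
    if n=="wrist":comps()
```

```text
[ 0.60128209 -0.04230922  0.17246096]
wrist
  hoop [ 0.6424 -0.0742] ext [0.0456 0.0452]
  row [649.9 -33.9] [306.5  66.3]
[300. 117.] 39414 top 0.032 ctr [ 0.6486 -0.0366] ext [0.09  0.288]
[118. 252.] 713 top 0.022 ctr [0.5327 0.1358] ext [0.025 0.026]
[627. 276.] 952 top 0.014 ctr [ 0.5096 -0.3402] ext [0.07  0.035]
[ 11. 262.] 597 top 0.022 ctr [0.5215 0.237 ] ext [0.026 0.019]
[316. 352.] 36102 top 0.251 ctr [ 0.6128 -0.0435] ext [0.013 0.129]
[ 71. 294.] 773 top 0.022 ctr [0.4884 0.1878] ext [0.026 0.026]
[ 24. 330.] 797 top 0.022 ctr [0.4477 0.2425] ext [0.026 0.027]
scene
  hoop [ 0.6443 -0.0729] ext [0.0473 0.0453]
  row [653.8 -33.1] [306.4  70.8]
side
  hoop [ 0.6449 -0.0863] ext [0.0447 0.075 ]
  row [652.5 -31.3] [308.6  68.2]
```

hoop_46 stands within about 1.5 mm of the blue cross. Next is hoop_36.

Request:
play_rows:
  commands:
    - {"x":-0.72,"y":-0.485,"z":0.64,"rx":0,"ry":0,"rz":0,"gripper":52}
    - {"x":-0.72,"y":-0.485,"z":0.64,"rx":0,"ry":0,"rz":0,"gripper":52}
    - {"x":-0.72,"y":-0.485,"z":0.64,"rx":0,"ry":0,"rz":0,"gripper":52}
    - {"x":-0.72,"y":-0.485,"z":0.64,"rx":0,"ry":0,"rz":0,"gripper":52}
    - {"x":-0.72,"y":-0.485,"z":0.64,"rx":0,"ry":0,"rz":0,"gripper":52}
    - {"x":-0.72,"y":-0.485,"z":0.64,"rx":0,"ry":0,"rz":0,"gripper":52}
    - {"x":0,"y":0,"z":0,"rx":0,"ry":0,"rz":0,"gripper":52}
    - {"x":0,"y":0,"z":0,"rx":0,"ry":0,"rz":0,"gripper":52}

```text
t: 15.6
position: [0.472, 0.0429, 0.0543]
ee_rot: [0.0, 1.0, -0.0, -0.0]
force: [0.5, 0.2, 0.6]
width: 0.0522
gripper_force: 0.0
```

Run:
```python
from chk import *
comps(); print(sense()["position"])
```

```text
[124. 119.] 2134 top 0.022 ctr [0.5322 0.1362] ext [0.026 0.027]
[ 40. 204.] 2408 top 0.022 ctr [0.4879 0.188 ] ext [0.026 0.027]
[310. 235.] 2329 top 0.025 ctr [0.4722 0.0455] ext [0.036 0.035]
[311. 351.] 37061 top 0.134 ctr [0.4838 0.0426] ext [0.013 0.129]
[0.47239462 0.04281875 0.05465064]
```

Request:
play_rows:
  commands:
    - {"x":0,"y":-0.085,"z":0.2,"rx":0,"ry":0,"rz":0,"gripper":52}
    - {"x":0,"y":0,"z":0.5,"rx":0,"ry":0,"rz":0,"gripper":52}
    - {"x":0,"y":0,"z":0.5,"rx":0,"ry":0,"rz":0,"gripper":52}
    - {"x":0,"y":0,"z":0.5,"rx":0,"ry":0,"rz":0,"gripper":52}
    - {"x":0,"y":0,"z":0,"rx":0,"ry":0,"rz":0,"gripper":52}
    - {"x":0,"y":0,"z":0,"rx":0,"ry":0,"rz":0,"gripper":28}
    - {"x":0,"y":0,"z":0,"rx":0,"ry":0,"rz":0,"gripper":28}
    - {"x":0,"y":0,"z":0,"rx":0,"ry":0,"rz":0,"gripper":28}
    - {"x":0,"y":0,"z":0,"rx":0,"ry":0,"rz":0,"gripper":28}
    - {"x":0,"y":0,"z":0,"rx":0,"ry":0,"rz":0,"gripper":28}

```text
t: 16.9
position: [0.4714, 0.0459, 0.0038]
ee_rot: [0.0, 1.0, -0.0, 0.0]
force: [-0.4, -0.3, 1.2]
width: 0.0353
gripper_force: 40.0
```

Request:
play_rows:
  commands:
    - {"x":0,"y":0,"z":-0.83,"rx":0,"ry":0,"rz":0,"gripper":28}
    - {"x":0,"y":0,"z":-0.83,"rx":0,"ry":0,"rz":0,"gripper":28}
    - {"x":0,"y":0,"z":-0.83,"rx":0,"ry":0,"rz":0,"gripper":28}
    - {"x":0.88,"y":0.192,"z":0,"rx":0,"ry":0,"rz":0,"gripper":28}
    - {"x":0.88,"y":0.192,"z":0,"rx":0,"ry":0,"rz":0,"gripper":28}
    - {"x":0.88,"y":0.192,"z":0,"rx":0,"ry":0,"rz":0,"gripper":28}
    - {"x":0.88,"y":0.192,"z":0,"rx":0,"ry":0,"rz":0,"gripper":28}
    - {"x":0.88,"y":0.192,"z":0,"rx":0,"ry":0,"rz":0,"gripper":28}
    - {"x":0.88,"y":0.192,"z":0,"rx":0,"ry":0,"rz":0,"gripper":28}
    - {"x":0.88,"y":0.192,"z":0,"rx":0,"ry":0,"rz":0,"gripper":28}
    - {"x":0,"y":0,"z":0,"rx":0,"ry":0,"rz":0,"gripper":28}
    - {"x":0,"y":0,"z":0.7,"rx":0,"ry":0,"rz":0,"gripper":28}
    - {"x":0,"y":0,"z":0.2,"rx":0,"ry":0,"rz":0,"gripper":28}
    - {"x":0,"y":0,"z":0,"rx":0,"ry":0,"rz":0,"gripper":28}
    - {"x":0,"y":0,"z":0,"rx":0,"ry":0,"rz":0,"gripper":28}

```text
t: 18.77
position: [0.6562, 0.0057, 0.052]
ee_rot: [-0.0, 1.0, -0.0, 0.0]
force: [0.7, 0.6, -0.5]
width: 0.0354
gripper_force: 40.1
```

Request:
play_rows:
  commands:
    - {"x":0,"y":0,"z":0.3,"rx":0,"ry":0,"rz":0,"gripper":28}
    - {"x":0,"y":0,"z":0.3,"rx":0,"ry":0,"rz":0,"gripper":28}
    - {"x":0,"y":0,"z":0.15,"rx":0,"ry":0,"rz":0,"gripper":28}
    - {"x":0,"y":0,"z":0,"rx":0,"ry":0,"rz":0,"gripper":28}
    - {"x":0,"y":0,"z":0,"rx":0,"ry":0,"rz":0,"gripper":40}
    - {"x":0,"y":0,"z":0,"rx":0,"ry":0,"rz":0,"gripper":48}
    - {"x":0,"y":0,"z":0,"rx":0,"ry":0,"rz":0,"gripper":48}
    - {"x":0,"y":0,"z":-0.7,"rx":0,"ry":0,"rz":0,"gripper":48}
    - {"x":0,"y":0,"z":-1,"rx":0,"ry":0,"rz":0,"gripper":48}
    - {"x":0,"y":0,"z":-1,"rx":0,"ry":0,"rz":0,"gripper":48}
    - {"x":-0.7,"y":-0.7,"z":-1,"rx":0,"ry":0,"rz":0,"gripper":48}
    - {"x":-0.7,"y":-0.7,"z":-1,"rx":0,"ry":0,"rz":0,"gripper":40}
    - {"x":0,"y":0,"z":0,"rx":0,"ry":0,"rz":0,"gripper":40}

```text
t: 20.4
position: [0.6143, 0.0505, 0.1726]
ee_rot: [-0.001, 1.0, 0.002, 0.002]
force: [0.5, 0.1, -0.5]
width: 0.0395
gripper_force: 0.0
```

Run:
```python
from chk import *
print(sense()["position"])
for n in("wrist","scene","side"):
    c=cam(n);p,d=grab_frame(n);W=dep(c,d);print(n)
    chk(c,p,W,(.656,.006),.05,0)
    if n=="wrist":comps();save(p,"w4.png")
```

```text
[0.61426522 0.05045672 0.17258117]
wrist
  hoop [0.6564 0.0055] ext [0.0353 0.0352]
[418. 135.] 39010 top 0.046 ctr [ 0.6389 -0.079 ] ext [0.071 0.204]
[312. 349.] 37262 top 0.251 ctr [0.6255 0.0487] ext [0.013 0.124]
[ 17. 281.] 1861 top 0.042 ctr [0.5161 0.3173] ext [0.033 0.011]
[108. 275.] 733 top 0.022 ctr [0.521  0.2412] ext [0.026 0.026]
scene
  hoop [0.6588 0.0067] ext [0.0355 0.0351]
side
  hoop [0.6587 0.0082] ext [0.035  0.0374]
```

View pics/w4.png

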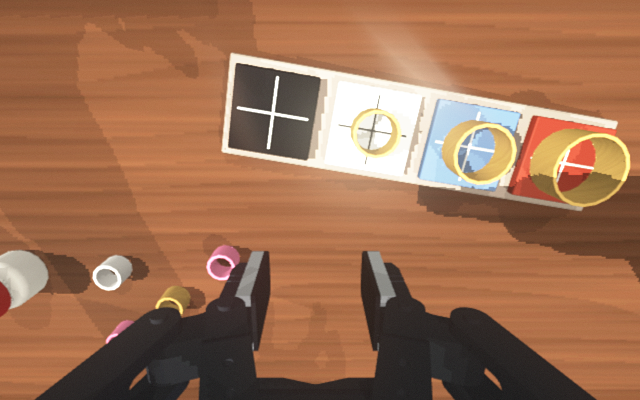

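The view shows hoop_36 centred on the white cross at (375,131), and hoops 46 and 56 standing on blue and red. Next is hoop_26, brass at about (173,300), approached from above to clear the neighbours.

Request:
play_rows:
  commands:
    - {"x":-0.7,"y":-0.76,"z":0.6,"rx":0,"ry":0,"rz":0,"gripper":38}
    - {"x":-0.7,"y":-0.76,"z":0.6,"rx":0,"ry":0,"rz":0,"gripper":38}
    - {"x":-0.7,"y":-0.76,"z":0.6,"rx":0,"ry":0,"rz":0,"gripper":38}
    - {"x":-0.7,"y":-0.76,"z":0.6,"rx":0,"ry":0,"rz":0,"gripper":38}
    - {"x":-0.7,"y":-0.76,"z":0.6,"rx":0,"ry":0,"rz":0,"gripper":38}
    - {"x":-0.7,"y":-0.76,"z":0.6,"rx":0,"ry":0,"rz":0,"gripper":38}
    - {"x":0,"y":0,"z":0,"rx":0,"ry":0,"rz":0,"gripper":38}
    - {"x":0,"y":0,"z":0,"rx":0,"ry":0,"rz":0,"gripper":38}

```text
t: 21.6
position: [0.4887, 0.1835, 0.0613]
ee_rot: [0.0, 1.0, -0.001, -0.0]
force: [0.7, 0.5, 0.4]
width: 0.0377
gripper_force: 0.0
```

Run:
```python
from chk import *
c,p,W=comps(); print(sense()["position"]); save(p,"w5.png")
```

```text
[406. 151.] 1372 top 0.023 ctr [0.5323 0.1366] ext [0.026 0.025]
[ 38. 183.] 7253 top 0.057 ctr [0.5147 0.3189] ext [0.035 0.014]
[205. 172.] 1473 top 0.022 ctr [0.5212 0.242 ] ext [0.026 0.026]
[306. 229.] 1305 top 0.022 ctr [0.4883 0.1883] ext [0.025 0.025]
[314. 349.] 37865 top 0.141 ctr [0.5005 0.1835] ext [0.014 0.124]
[0.48909005 0.18331051 0.06164464]
```

View pics/w5.png

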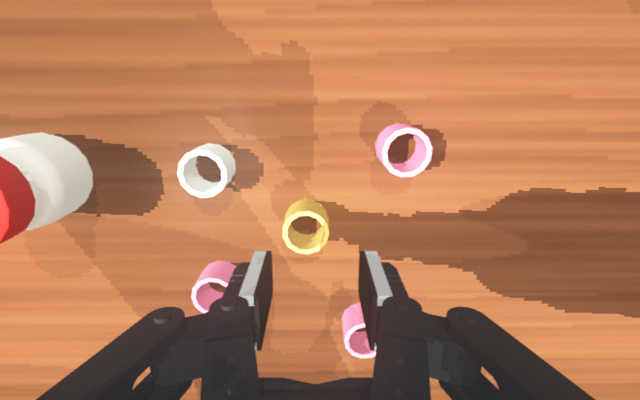

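The brass hoop at (306,229) sits between pink and white neighbours at (205,172), (404,151), (215,288) and (362,330). The fingers have clearance on both sides.

Request:
play_rows:
  commands:
    - {"x":-0.02,"y":-0.165,"z":0.15,"rx":0,"ry":0,"rz":0,"gripper":38}
    - {"x":0,"y":0,"z":0.6,"rx":0,"ry":0,"rz":0,"gripper":38}
    - {"x":0,"y":0,"z":0.6,"rx":0,"ry":0,"rz":0,"gripper":38}
    - {"x":0,"y":0,"z":0.6,"rx":0,"ry":0,"rz":0,"gripper":38}
    - {"x":0,"y":0,"z":0,"rx":0,"ry":0,"rz":0,"gripper":38}
    - {"x":0,"y":0,"z":0,"rx":0,"ry":0,"rz":0,"gripper":18}
    - {"x":0,"y":0,"z":0,"rx":0,"ry":0,"rz":0,"gripper":18}
    - {"x":0,"y":0,"z":0,"rx":0,"ry":0,"rz":0,"gripper":18}
    - {"x":0,"y":0,"z":0,"rx":0,"ry":0,"rz":0,"gripper":18}

```text
t: 22.78
position: [0.4878, 0.1895, 0.0038]
ee_rot: [-0.0, 1.0, -0.0, 0.0]
force: [-0.8, -1.2, 3.4]
width: 0.0238
gripper_force: 39.7
```

Request:
play_rows:
  commands:
    - {"x":0,"y":0,"z":-0.83,"rx":0,"ry":0,"rz":0,"gripper":18}
    - {"x":0,"y":0,"z":-0.83,"rx":0,"ry":0,"rz":0,"gripper":18}
    - {"x":0,"y":0,"z":-0.83,"rx":0,"ry":0,"rz":0,"gripper":18}
    - {"x":0.862,"y":0.5,"z":0,"rx":0,"ry":0,"rz":0,"gripper":18}
    - {"x":0.862,"y":0.5,"z":0,"rx":0,"ry":0,"rz":0,"gripper":18}
    - {"x":0.862,"y":0.5,"z":0,"rx":0,"ry":0,"rz":0,"gripper":18}
    - {"x":0.862,"y":0.5,"z":0,"rx":0,"ry":0,"rz":0,"gripper":18}
    - {"x":0.862,"y":0.5,"z":0,"rx":0,"ry":0,"rz":0,"gripper":18}
    - {"x":0.862,"y":0.5,"z":0,"rx":0,"ry":0,"rz":0,"gripper":18}
    - {"x":0.862,"y":0.5,"z":0,"rx":0,"ry":0,"rz":0,"gripper":18}
    - {"x":0,"y":0,"z":0,"rx":0,"ry":0,"rz":0,"gripper":18}
    - {"x":0,"y":0,"z":0.7,"rx":0,"ry":0,"rz":0,"gripper":18}
    - {"x":0,"y":0,"z":0.2,"rx":0,"ry":0,"rz":0,"gripper":18}
    - {"x":0,"y":0,"z":0,"rx":0,"ry":0,"rz":0,"gripper":18}
    - {"x":0,"y":0,"z":0,"rx":0,"ry":0,"rz":0,"gripper":18}

```text
t: 24.65
position: [0.6687, 0.0847, 0.0517]
ee_rot: [-0.0, 1.0, 0.0, 0.0]
force: [-0.3, 0.5, -0.5]
width: 0.024
gripper_force: 39.4
```

Request:
play_rows:
  commands:
    - {"x":0,"y":0.01,"z":0.3,"rx":0,"ry":0,"rz":0,"gripper":18}
    - {"x":0,"y":0,"z":0.3,"rx":0,"ry":0,"rz":0,"gripper":18}
    - {"x":0,"y":0,"z":0.15,"rx":0,"ry":0,"rz":0,"gripper":18}
    - {"x":0,"y":0,"z":0,"rx":0,"ry":0,"rz":0,"gripper":18}
    - {"x":0,"y":0,"z":0,"rx":0,"ry":0,"rz":0,"gripper":30}
    - {"x":0,"y":0,"z":0,"rx":0,"ry":0,"rz":0,"gripper":38}
    - {"x":0,"y":0,"z":0,"rx":0,"ry":0,"rz":0,"gripper":38}
    - {"x":0,"y":0,"z":-0.7,"rx":0,"ry":0,"rz":0,"gripper":38}
    - {"x":0,"y":0,"z":-1,"rx":0,"ry":0,"rz":0,"gripper":38}
    - {"x":0,"y":0,"z":-1,"rx":0,"ry":0,"rz":0,"gripper":38}
    - {"x":0,"y":0.9,"z":-1,"rx":0,"ry":0,"rz":0,"gripper":38}
    - {"x":-0.4,"y":0.9,"z":-1,"rx":0,"ry":0,"rz":0,"gripper":38}
    - {"x":-0.4,"y":0.9,"z":-1,"rx":0,"ry":0,"rz":0,"gripper":38}
    - {"x":-0.4,"y":0.9,"z":-1,"rx":0,"ry":0,"rz":0,"gripper":38}
    - {"x":0,"y":0,"z":0,"rx":0,"ry":0,"rz":0,"gripper":38}
    - {"x":0,"y":0,"z":0,"rx":0,"ry":0,"rz":0,"gripper":38}

```text
t: 26.65
position: [0.6324, -0.0232, 0.2301]
ee_rot: [-0.0, 1.0, 0.0, 0.0]
force: [0.4, 0.7, -0.5]
width: 0.0379
gripper_force: 0.0
```

Run:
```python
from chk import *
print(sense()["position"])
u=np.array([np.cos(np.radians(80.75)),np.sin(np.radians(80.75))])
for n in("wrist","scene","side"):
    c=cam(n);p,d=grab_frame(n);W=dep(c,d);print(n)
    m=(abs(W[...,2]-.025)<.0035)&(W[...,0]>.58)&(W[...,0]<.75)&(abs(W[...,1]+.033)<.165)
    r=cv2.minAreaRect(W[m][:,:2].astype(np.float32)*1000);print("  row",np.round(r[0],1),np.round(r[1],1),r[2])
    for k,(q,z) in enumerate([((.631,-.152),.056),((.643,-.074),.053),((.657,.006),.05),((.669,.084),.047)]):
        t=W[(np.hypot(W[...,0]-q[0],W[...,1]-q[1])<.036)&(abs(W[...,2]-z)<.004)]
        a=((t.min(0)+t.max(0))/2)[:2]; print("  ",a.round(4),"err mm",(1000*a-np.array(r[0])-(k*80-120)*u).round(1))
    if n=="wrist":save(p,"w6.png")
    else:
        z0=np.load(n+"0.npz");W0=dep((z0["K"],z0["R"],z0["o"]),z0["d"])
        for q in((.517,-.364),(.519,.336)):
            f=lambda w:(lambda t:((t.min(0)+t.max(0))/2)[:2].round(4))(w[(np.hypot(w[...,0]-q[0],w[...,1]-q[1])<.06)&(w[...,2]>.008)&(w[...,2]<.08)])
            print("   bystander",f(W0),f(W))
```

```text
[ 0.63241691 -0.023215    0.23014905]
wrist
  row [650.  -34.4] [306.1  66.2] 80.73812103271484
   [ 0.6315 -0.1529] err mm [ 0.9 -0. ]
   [ 0.6429 -0.0743] err mm [-0.6 -0.4]
   [0.6563 0.0052] err mm [-0.1  0.1]
   [0.668  0.0831] err mm [-1.2 -0.9]
scene
  row [652.7 -33.2] [306.3  70.2] 80.63317108154297
   [ 0.6339 -0.1517] err mm [ 0.5 -0.1]
   [ 0.6457 -0.0732] err mm [-0.5 -0.5]
   [0.6602 0.0066] err mm [1.1 0.3]
   [0.6714 0.0839] err mm [-0.6 -1.3]
   bystander [ 0.5166 -0.3647] [ 0.516  -0.3644]
   bystander [0.5215 0.3349] [0.5202 0.3347]
side
  row [652.5 -32.6] [309.8  67.9] 80.66146087646484
   [ 0.633  -0.1504] err mm [-0.1  0.6]
   [ 0.6454 -0.072 ] err mm [-0.6  0.1]
   [0.6588 0.0081] err mm [-0.1  1.3]
   [0.6699 0.0847] err mm [-1.9 -1.2]
   bystander [ 0.5169 -0.3621] [ 0.517  -0.3628]
   bystander [0.5185 0.3377] [0.5187 0.3379]
```

View pics/w6.png

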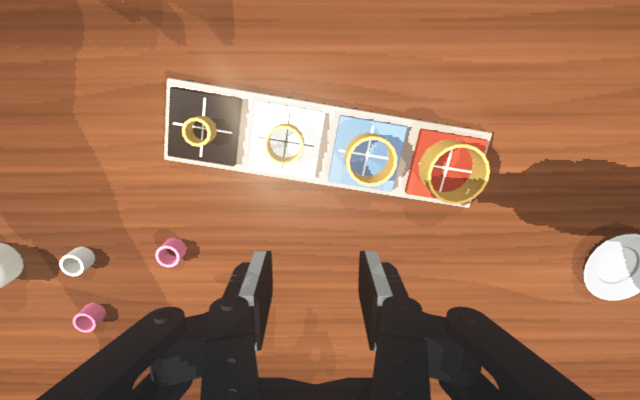

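All four hoops stand on their crosses, within about 2 mm in all three cameras. The jar and dish haven't moved, and the gripper is clear at z = 0.23.

```bash
python3 -c "from station import sign_off; print(sign_off())"
```

```text
the job is handed in; nothing more can be done
None
```

The job is handed in at about 27 s of the 80 s allowed: hoops 26, 36, 46 and 56 stand upright and released on the black, white, blue and red tiles, each within about 2 mm of its cross, with the flux jar and dish undisturbed.

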